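# Put the drip coffee filter together on its glass

## Robot

A 7-joint arm with a two-finger parallel gripper is mounted at the origin on a cart in front of the work surface, level with it; the furniture and walls round the work are solid. World frame = base frame: x ahead of the robot, y to its left, z up, the work surface at z = 0. Lengths are in m, angles in rad, forces in N, time in s.
With the tool pointing down it reaches from about 0.35 to 0.775 m from the base axis. Payload 3.1 kg.
Tool frame: the origin (TCP) lies midway between the tips of the shut fingers; the grasp point (between the pads) lies 19 mm behind it; z points along the fingers, y is the line along which they close (so a half turn about z gives the same grasp; the last joint's range is limited). The gripper opens to 85 mm and grips with 20 to 120 N. Pads are 22 mm wide; open, the fingers measure 114 mm over their backs; the gripper's body (76 mm by 85 mm) begins 54 mm behind the grasp point. The pads swing forward as they close: fully open they stand 13 mm farther back than shut.
Start: joints at [-1.253, 0.311, 0.014, 1.512, -0.004, 1.319, -0.027], TCP at [0.194, 0.515, 0.231] pointing down, gripper open.
Joint ranges: [-2.7, 2.7], [-0.3, 1.91], [-1.27, 1.3], [0.12, 2.57], [-1.44, 4.58], [0.2, 2.03], [-3.05, 3.05]. Speed limits (rad/s): [2.79, 2.79, 3.14, 3.14, 3.14, 3.14, 3.14].

## Interface

Orientations are given as a unit quaternion [x, y, z, w].
In Python, from cell import * gives the robot as it stands.
- The arm moves only by the tool drive_tool, never from a script. Its argument "rows" is a list of rows, each a list of 6 numbers: the shift along the world's x, y, z in mm, then the turn, a rotation vector about the world's x, y, z in degrees. In form: [[tx, ty, tz, wx, wy, wz], ...]. A call has 1 to 5 rows; each row shifts and turns the commanded pose from where the row before left it; what a row does not reach is not made up. A row lasts 1/10 s, in which the tool goes at most 50 mm and 8.59 degrees, less where a joint would pass 70% of its speed; a pose out of reach is approached as far as the arm can. A call is refused whole if a number of a shift passes 50 or a number of a turn 8.59, either way. A call with a gripper value outside its range is refused whole. "grip" is the closure in counts, from 0 (fully open) to 255 (shut), set as the call begins (left out, the last holds). The fingers move at their own pace and stop on an object; "squeeze" is the grip in N (left out, the last holds). Time passes only in rows, so rows that do not move let the fingers close. It gives the time, the measured TCP pose, the force, the opening and the grip force at its end, in the units of the state.
- get_obs(): the state, without advancing time (a new reading comes with each control period).
- camera(name): name is "scene" or "top" or "wrist"; returns the picture (480x640x3 uint8, red, green, blue); there is no depth.
- camera_params(name): a dict with "vfov" (degrees; the focal length in pixels is half the picture's height over the tangent of half this angle, whatever the lens; pixels are square), "cx", "cy" (the principal point, pixels), "eye" and "rotation" of the camera in the world; the wrist camera has in their place "hand_eye" (4x4, takes a point from camera to tool coordinates, whose origin is the TCP and whose axes are the flange's). Camera axes: x right, y up, looking along -z (the intrinsics and any distortion apply to the point x, -y, -z); pixel columns grow to the right and rows downward; lengths in m; the calibration is good to about 2 mm. The wrist camera is an equidistant fisheye: a pixel r from the principal point sees the ray r / f radians off the axis. A picture is of the moment at which its call begins: read the wrist's pose just before it. camera_params takes no time and is no camera call.
- sign_off(): hands the job in; it is judged then, once.
The state is a dict: "clock": time; "joints": joint angles; "joint_vel": joint speeds; "tau": joint torques, N m; "ee_pos": TCP position; "tool_rot": TCP orientation; "contact_force": force on the tool from outside, world axes, zero at the start; "wrist_torque": the same for the moment, N m; "finger_gap": finger opening in m; "grasp_force": force on a finger pad.
Only numpy, scipy, OpenCV 4.12 (cv2) and the standard library are available. Lean on these libraries where they do the work, as an engineer would, in place of code of your own. Each camera call takes 0.05 s, during which the arm holds its last target. There are 200 camera calls.

## Task

The washed drip coffee filter lies in pieces on the worktop: put it together on the drinking glass for the next coffee. First set the brimmed filter plate on the glass, then stand the brewing cup inside the plate's collar, then lower the press into the cup, knob up, and last put the lid over the cup, each one fully home, level and let go before the next is brought. Leave the glass where it stands, and do not disturb the mug, the timer or the spice jar.

Things in the scene. Friction and masses are not known exactly. Their poses are not given: they have to be found in the camera images.
- glass: Clear drinking glass with a little milk in the bottom, standing loose on the worktop, 0.3 kg: 92 mm high, 81 mm across the mouth outside, 72 mm inside, 69 mm across the base. Origin: centre of its underside; z up. The filter is built on its rim; it may be nudged by 30 mm at most.
- filter_plate: Steel plate, 70 g, right way up. Origin: centre of underside, z up. Spigot 66 mm wide, z 0-7 mm, fits the glass mouth, 3 mm play all round. Brim 97 mm wide, z 7-9.5, rests on the glass rim: origin then 85 mm above the glass's. Collar on top 63 mm wide outside, 58 inside, up to z 24: grip its outside from above, tips just over the brim. Floor in collar z 9.5. Wire ear at -x to 68 mm, at brim level.
- brewing_cup: Steel cup, 70 g, upright: plain open cylinder 53 mm wide outside, 49 inside, 48 mm high, perforated floor 2.5 mm thick. Origin: centre of its underside, z up. Grip its outer wall from above. Stands inside the plate's collar, 2.5 mm play all round; seated, its origin is 9.5 mm above the plate's and its upper 33 mm are clear of the collar.
- press: Steel press, 50 g, standing on its perforated disc (42 mm wide, 3.5 mm thick): 7 mm stem with a finger knob 13 mm wide at z 41 to 57.5 mm. Origin: centre of the disc's underside, z up. Grip the knob from above. Stands on the brewing cup's floor, 3 mm play all round; seated, its origin is 2.5 mm above the cup's and its knob rises 12 mm above the cup's rim.
- lid: Steel lid, 50 g, right way up: skirt 62 mm wide outside, 58 inside, 10 mm deep; shoulder; hollow middle 46 mm wide; knob 15.5 mm wide at z 33 to 45 mm on a 10 mm neck (z 28 to 33). Origin: centre of the skirt's lower edge, z up. Grip the knob from above. The skirt goes over the brewing cup, 2.5 mm play all round, the shoulder rests on its rim: origin then 38 mm above the cup's.
- mug: Bystander: small green and white coffee mug with a handle, 64x89x48 mm, loose. Origin: under its middle; z up. Not to be moved.
- timer: Bystander: round pale green and white kitchen timer, 69 mm across, 56 mm high, loose. Origin: centre of its underside; z up. Not to be moved.
- spice_jar: Bystander: slim spice jar with a red cap, 45 mm across, 106 mm high, loose. Origin: centre of its underside; z up. Not to be moved.
There are look-alikes about, which are no part of the job. Leave any blue look-alike of the filter_plate alone. What is shaped like the glass but purple is not meant.

How it is judged:
By the outcome, as a careful person would: the job done as asked, in the order asked, and still so for the second after the job is handed in, with the robot touching nothing.
It also fails if it takes over 118 s, if anything falls off the work surface, if the arm or the gripper's body presses on something with over 40 N, if the wrist force passes 120 N, or if a joint passes its speed limit or range.

## Working session

There is one attempt and no reset: what is moved stays moved. The work goes in short steps, Python scripts to look and compute and a tool call to move; the robot and the scene stay as the last step left them, time stands still between calls to the robot, and variables do not carry over. Pictures are saved under pics/ and viewed, at most 14 in all, crops included, and the job is handed in when it is done.

Besides the shell and the picture viewer there is one more tool, called after "Call:" by a JSON object that holds its "fn" and its "kwargs", one argument or row to a line. drive_tool: Moves the arm, as the interface text tells. Its arguments: {"type":"object","properties":{"rows":{"type":"array"},"grip":{"type":"number"},"squeeze":{"type":"number"}},"required":["rows"]}

```bash
mkdir -p pics; ls
cat > h.py <<'E'
from cell import *
import numpy as np, cv2
def snap(n,f):
    im=camera(n); cv2.imwrite(f'pics/{f}.png',im[:,:,::-1]); return im
def ray(n,u,v):
    p=camera_params(n); f=240/np.tan(np.radians(p['vfov'])/2)
    d=np.array([(u-p['cx'])/f,-(v-p['cy'])/f,-1.]); R=np.array(p['rotation'])
    return np.array(p['eye']),R@d
def at(n,u,v,z):
    e,d=ray(n,u,v); return np.round((e+d*(z-e[2])/d[2])*1000,1)
def proj(n,P):
    p=camera_params(n); f=240/np.tan(np.radians(p['vfov'])/2)
    c=np.array(p['rotation']).T@(np.array(P)-np.array(p['eye']))
    return p['cx']-f*c[0]/c[2],p['cy']+f*c[1]/c[2]
E
python3 - <<'E'
from h import *
for n in('scene','top','wrist'):print(n,camera_params(n))
snap('scene','s0');snap('top','t0');print(get_obs())
E
```

```text
pics
scene {'vfov': 44.06901655083802, 'cx': 324.1485857139489, 'cy': 239.81442376468306, 'eye': array([-0.36116651, -0.57647124,  0.83039533]), 'rotation': array([ 0.40675718, -0.220848  , -0.44234151,  0.76818536])}
top {'vfov': 45.476503755764725, 'cx': 322.44243330530634, 'cy': 242.92825971939658, 'eye': array([ 0.51913469, -0.02206232,  1.38359442]), 'rotation': array([-0.02278183,  0.01907868,  0.70721733, -0.70637146])}
wrist {'vfov': 65.70646984690485, 'cx': 314.3246307326032, 'cy': 246.73118898464068, 'hand_eye': array([[ 1.73965768e-03,  9.45703472e-01,  3.25026025e-01,
         8.39634205e-02],
       [ 9.99998210e-01, -1.88717914e-03,  1.38626730e-04,
         7.36281442e-04],
       [ 7.44482113e-04,  3.25025202e-01, -9.45705062e-01,
        -1.42877060e-01],
       [ 0.00000000e+00,  0.00000000e+00,  0.00000000e+00,
         1.00000000e+00]])}
{'clock': 0.1, 'joints': array([-1.25273735,  0.3116399 ,  0.01397342,  1.51286276, -0.0043981 ,
        1.31921092, -0.02722446]), 'joint_vel': array([ 0.00017467, -0.00042556, -0.00096679, -0.00213024,  0.00072141,
       -0.00048545, -0.00145654]), 'tau': array([ 7.30870088e-04, -3.80859590e+01,  1.46439909e-01, -2.31241071e+01,
        1.22257715e-02,  8.27159383e-03, -1.98970253e-05]), 'ee_pos': array([0.19337867, 0.51419789, 0.23034655]), 'tool_rot': array([ 1.78875830e-01,  9.83871102e-01, -1.03493307e-03, -1.45500056e-04]), 'contact_force': array([ 0.92097624,  1.02412992, -0.05101092]), 'wrist_torque': array([ 0.00641592,  0.03971137, -0.02047417]), 'grasp_force': 0.0, 'finger_gap': 0.08525089246682278}
```

View pics/s0.png

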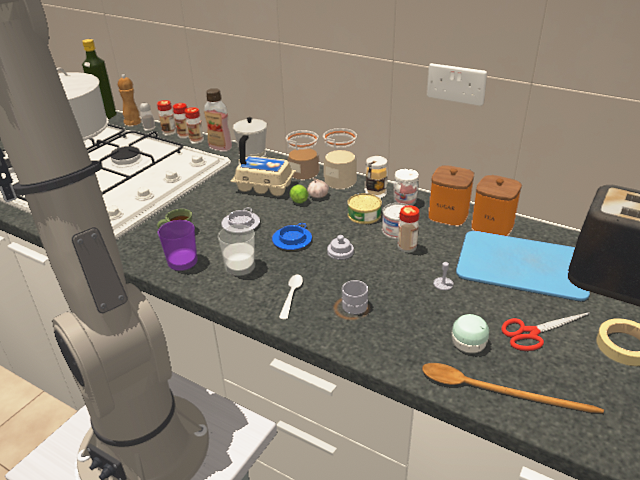

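View pics/t0.png

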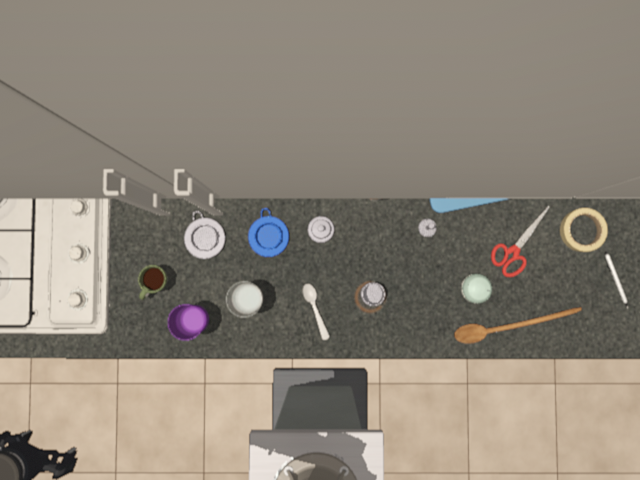

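The scene shows the plate (top 205,238, ear up-left), the glass (245,299), the lid (321,229), the press (428,228) and the cup (372,294). The mug is at 152,280 and the timer at 476,289. The jar is hidden from the top camera. Next I'll enlarge the top view for accurate centres.

```bash
sed -i "s/R=np.array(p\['rotation'\])/R=Rot(p)/; s/np.array(p\['rotation'\]).T/Rot(p).T/" h.py
cat >> h.py <<'E'
from scipy.spatial.transform import Rotation
def Rot(p): return Rotation.from_quat(p['rotation']).as_matrix()
E
python3 - <<'E'
from h import *
t=cv2.imread('pics/t0.png');s=cv2.imread('pics/s0.png')
def tile(im,cs,h=25):
    return [cv2.resize(im[v-h:v+h,u-h:u+h],(260,260),interpolation=cv2.INTER_CUBIC) for u,v in cs]
a=tile(t,[(205,235),(245,299),(321,229)])
b=tile(t,[(428,228),(372,294)])+tile(s,[(408,230)])
cv2.imwrite('pics/t1.png',np.vstack([np.hstack(a),np.hstack(b)]))
for nm,u,v,z,su,sv in [('plate',205,238,.01,241,222),('glass',244,299,.09,238,234),('lid',321,229,.02,340,247),('press',428,228,.05,443,275),('cup',373,293,.045,355,290),('timer',476,289,.03,470,333),('mug',152,280,.045,178,215)]:
    print(nm,at('top',u,v,z),at('scene',su,sv,z))
print('jar',at('scene',410,212,.106),at('scene',408,249,0))
E
```

```text
plate [612.8 267.7  10. ] [607.7 265.6  10. ]
glass [469.6 161.4  90. ] [470.7 159.4  90. ]
lid [633.3 -11.5  20. ] [622.9 -15.1  20. ]
press [ 632.8 -261.5   50. ] [ 603.7 -275.4   50. ]
cup [ 481.5 -132.7   45. ] [ 474.9 -134.5   45. ]
timer [ 490.3 -376.3   30. ] [ 485.5 -378.4   30. ]
mug [512.3 383.2  45. ] [515.7 387.2  45. ]
jar [ 715.3 -146.5  106. ] [ 718.9 -146.9    0. ]
```

View pics/t1.png

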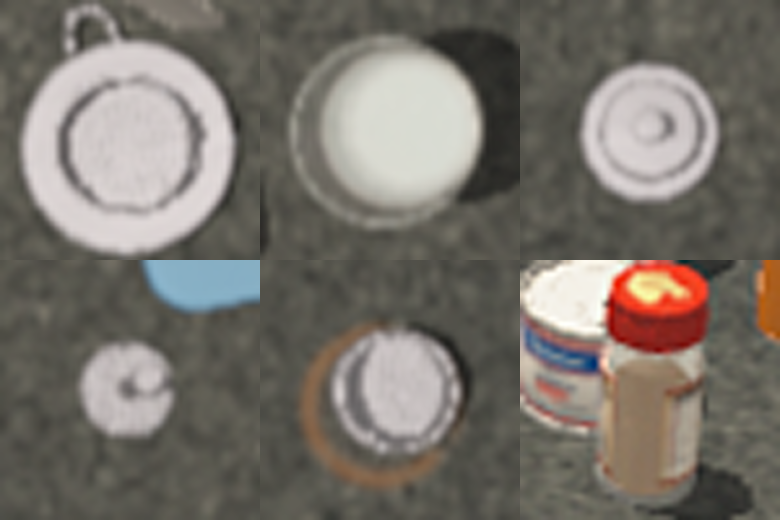

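Call:
{"fn": "drive_tool", "kwargs": {
  "rows": [
    [20,-25,0,0,0,0],
    [29,-37,0,0,0,0],
    [30,-38,0,0,0,0],
    [30,-38,0,0,0,0],
    [30,-38,0,0,0,0]
  ]
}}

```text
clock: 0.6
ee_pos: [0.3333, 0.3369, 0.2309]
tool_rot: [0.179, 0.984, -0.0, -0.0]
contact_force: [-0.2, 1.4, -0.5]
finger_gap: 0.0856
grasp_force: 0.0
```

Call:
{"fn": "drive_tool", "kwargs": {
  "rows": [
    [30,-38,0,0,0,0],
    [30,-38,0,0,0,0],
    [30,-38,0,0,0,0],
    [29,-38,0,0,0,0],
    [19,-25,0,0,0,0]
  ]
}}

```text
clock: 1.1
ee_pos: [0.4723, 0.1575, 0.2311]
tool_rot: [0.181, 0.983, -0.001, 0.0]
contact_force: [-0.8, 0.5, -0.7]
finger_gap: 0.0858
grasp_force: 0.0
```

Call:
{"fn": "drive_tool", "kwargs": {
  "rows": [
    [0,0,0,0,0,0],
    [0,0,0,0,0,0],
    [0,0,0,0,0,0]
  ]
}}

```text
clock: 1.4
ee_pos: [0.4695, 0.1634, 0.2309]
tool_rot: [0.178, 0.984, 0.0, -0.001]
contact_force: [-0.6, 0.2, -0.5]
finger_gap: 0.0853
grasp_force: 0.0
```

```bash
cat >> h.py <<'E'
import json
def wsnap(f):
    o=get_obs(); im=snap('wrist',f)
    json.dump([list(o['ee_pos']),list(o['tool_rot'])],open(f'pics/{f}.json','w'))
    print('ee',np.round(o['ee_pos']*1000,1),'q',np.round(o['tool_rot'],4),'t',o['clock']); return im
def wpose(f):
    e,q=json.load(open(f'pics/{f}.json')); p=camera_params('wrist')
    T=np.eye(4);T[:3,:3]=Rotation.from_quat(q).as_matrix();T[:3,3]=e
    return T@p['hand_eye'],p,240/np.tan(np.radians(p['vfov'])/2)
def wat(f,u,v,z):
    C,p,F=wpose(f); x=np.array([u-p['cx'],v-p['cy']]);r=np.hypot(*x)+1e-9;a=r/F
    d=C[:3,:3]@np.array([np.sin(a)*x[0]/r,-np.sin(a)*x[1]/r,-np.cos(a)])
    e=C[:3,3]; return (e+d*(z-e[2])/d[2])*1000
def wproj(f,P):
    C,p,F=wpose(f); c=C[:3,:3].T@(np.array(P)/1000-C[:3,3]); h=np.hypot(c[0],c[1]); a=np.arctan2(h,-c[2])
    return p['cx']+F*a*c[0]/h,p['cy']-F*a*c[1]/h
def wcirc(im,f,x,y,z,r,col=(255,0,0)):
    pts=np.array([wproj(f,[x+r*np.cos(t),y+r*np.sin(t),z]) for t in np.linspace(0,6.283,60)])
    cv2.polylines(im,[np.round(pts*8).astype(int)],True,col,1,cv2.LINE_AA,3)
def circfit(pts):
    P=np.array(pts)[:,:2];A=np.c_[2*P,np.ones(len(P))];s=np.linalg.lstsq(A,(P**2).sum(1),rcond=None)[0]
    return s[:2],np.sqrt(s[2]+s[:2]@s[:2])
E
python3 - <<'E'
from h import *
im=wsnap('w0'); print(at('top',244,299.2,.092),at('top',204.8,238.3,.0095),at('top',321,229.4,.005),at('top',427.4,227.8,.0035),at('top',373.5,294,.048))
g=im[:,:,::-1].copy()
wcirc(g,'w0',470,161,92,40.5); cv2.imwrite('pics/w0c.png',g)
E
```

```text
ee [469.5 163.4 230.9] q [ 1.776e-01  9.841e-01  2.000e-04 -8.000e-04] t 1.4
[469.2 161.1  92. ] [612.1 268.3   9.5] [633.6 -11.4   5. ] [ 637.2 -268.5    3.5] [ 479.3 -133.6   48. ]
```

View pics/w0c.png

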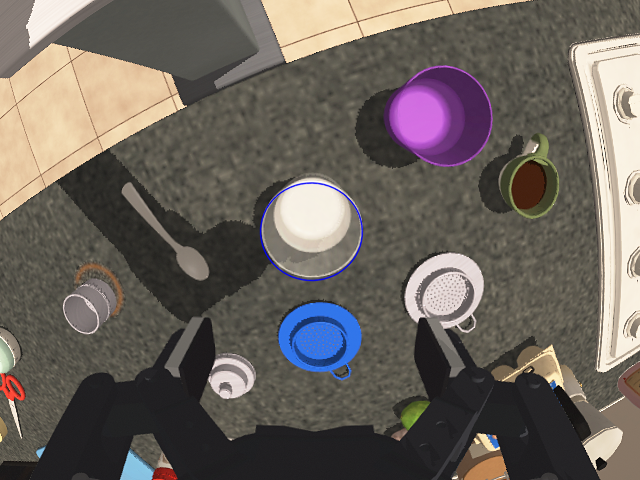

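The wrist picture shows the glass rim at about (312,230), and the projected circle matches it within a few pixels. The plate is at (444,290). I'll hover over the plate and compare the two in rectified views.

Call:
{"fn": "drive_tool", "kwargs": {
  "rows": [
    [29,21,-10,0,0,0],
    [36,26,-20,0,0,0],
    [36,26,-22,0,0,0],
    [28,21,-20,0,0,0],
    [14,11,-10,0,0,0]
  ]
}}

```text
clock: 1.95
ee_pos: [0.6127, 0.2711, 0.1457]
tool_rot: [0.176, 0.984, -0.0, -0.002]
contact_force: [-1.2, -0.5, -0.2]
finger_gap: 0.0855
grasp_force: 0.0
```

Call:
{"fn": "drive_tool", "kwargs": {
  "rows": [
    [0,0,0,0,0,0],
    [0,0,0,0,0,0],
    [0,0,0,0,0,0]
  ]
}}

```text
clock: 2.25
ee_pos: [0.6132, 0.2667, 0.1505]
tool_rot: [0.179, 0.984, 0.0, 0.0]
contact_force: [0.2, -0.3, 0.4]
finger_gap: 0.0855
grasp_force: 0.0
```

```bash
cat >> h.py <<'E'
def rect(f,x,y,z,half=60,n=400,circs=()):
    """world-aligned view at height z: x up, y left; circs (x,y,r)"""
    im=cv2.imread(f'pics/{f}.png'); g=np.linspace(half,-half,n)
    m=np.array([[wproj(f,[x+a,y+b,z]) for b in g] for a in g],np.float32)
    o=cv2.remap(im,m[...,0],m[...,1],cv2.INTER_CUBIC); s=(n-1)/(2*half)
    for cx,cy,r in circs: cv2.circle(o,(round((half-cy+y)*s),round((half-cx+x)*s)),round(r*s),(0,0,255),1,cv2.LINE_AA)
    return o
E
python3 - <<'E'
from h import *
wsnap('w1')
a=rect('w0',470,161,92,circs=[(470,161,40.5)]);b=rect('w1',612,268,9.5,circs=[(612,268,48.5)])
cv2.imwrite('pics/r1.png',np.hstack([a,b]))
E
```

```text
ee [613.2 266.7 150.5] q [1.787e-01 9.839e-01 2.000e-04 4.000e-04] t 2.25Traceback (most recent call last):
  File "<stdin>", line 3, in <module>
  File "h.py", line 42, in rect
    m=np.array([[wproj(f,[x+a,y+b,z]) for b in g] for a in g],np.float32)
                 ~~~~~^^^^^^^^^^^^^^^
  File "h.py", line 31, in wproj
    C,p,F=wpose(f); c=C[:3,:3].T@(np.array(P)/1000-C[:3,3]); h=np.hypot(c[0],c[1]); a=np.arctan2(h,-c[2])
          ~~~~~^^^
  File "h.py", line 23, in wpose
    e,q=json.load(open(f'pics/{f}.json')); p=camera_params('wrist')
                                             ~~~~~~~~~~~~~^^^^^^^^^
ValueError: time passes only in moves, steps and waits
```

```bash
cat >> h.py <<'E'
from functools import lru_cache
camera_params=lru_cache(None)(camera_params); wpose=lru_cache(None)(wpose)
E
cat > r1.py <<'E'
from h import *
a=rect('w0',470,161,92,circs=[(470,161,40.5)]);b=rect('w1',612,268,9.5,circs=[(612,268,48.5)])
cv2.imwrite('pics/r1.png',np.hstack([a,b]))
E
python3 r1.py
```

```text
(no output)
```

View pics/r1.png

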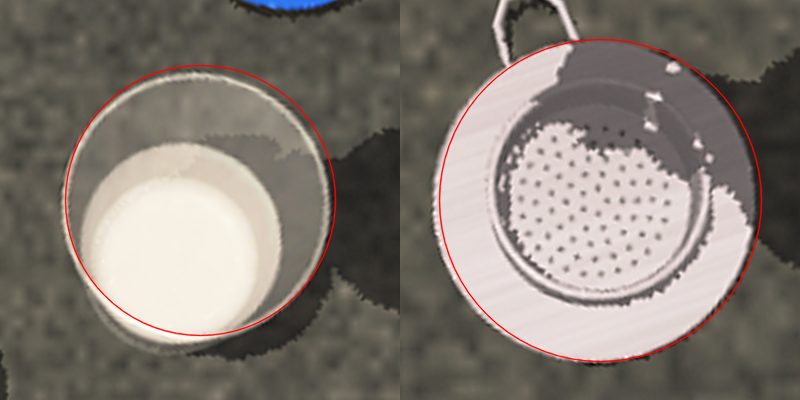

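Rectified view: the glass rim is within about 1 mm of prediction (469,161.3). The plate centre is about 1.5 mm to the left, at (612,269), and its ear points ahead. Now I'll grasp the plate.

Call:
{"fn": "drive_tool", "kwargs": {
  "rows": [
    [-2,2,-30,0,0,0],
    [0,0,-40,0,0,0],
    [0,0,-40,0,0,0],
    [0,0,-22,0,0,0],
    [0,0,-12,0,0,0]
  ]
}}

```text
clock: 2.8
ee_pos: [0.6098, 0.2679, 0.0038]
tool_rot: [0.179, 0.984, -0.001, -0.001]
contact_force: [-0.5, -0.2, -0.5]
finger_gap: 0.0855
grasp_force: 0.0
```

Call:
{"fn": "drive_tool", "kwargs": {
  "rows": [
    [0,0,0,0,0,0],
    [0,0,0,0,0,0],
    [0,0,0,0,0,0]
  ]
}}

```text
clock: 3.1
ee_pos: [0.6134, 0.2694, 0.0079]
tool_rot: [0.179, 0.984, 0.001, 0.002]
contact_force: [-0.1, -0.2, 0.4]
finger_gap: 0.0854
grasp_force: 0.0
```

Call:
{"fn": "drive_tool", "kwargs": {
  "rows": [
    [0,0,0,0,0,0],
    [0,0,0,0,0,0],
    [0,0,0,0,0,0],
    [0,0,0,0,0,0],
    [0,0,0,0,0,0]
  ],
  "grip": 255,
  "squeeze": 30
}}

```text
clock: 3.6
ee_pos: [0.6126, 0.2692, 0.0073]
tool_rot: [0.179, 0.984, 0.001, 0.001]
contact_force: [-1.8, -0.4, 6.0]
finger_gap: 0.0623
grasp_force: 32.0
```

Call:
{"fn": "drive_tool", "kwargs": {
  "rows": [
    [0,0,8,0,0,0],
    [0,0,25,0,0,0],
    [0,0,35,0,0,0],
    [0,0,35,0,0,0],
    [0,0,17,0,0,0]
  ]
}}

```text
clock: 4.1
ee_pos: [0.6136, 0.2694, 0.1297]
tool_rot: [0.179, 0.984, 0.002, 0.003]
contact_force: [0.5, 0.4, -0.5]
finger_gap: 0.0619
grasp_force: 33.1
```

Call:
{"fn": "drive_tool", "kwargs": {
  "rows": [
    [-18,-13,0,0,0,0],
    [-34,-26,0,0,0,0],
    [-38,-29,0,0,0,0],
    [-33,-26,0,0,0,0],
    [-19,-13,0,0,0,0]
  ]
}}

```text
clock: 4.6
ee_pos: [0.4666, 0.1588, 0.1253]
tool_rot: [0.18, 0.984, -0.001, -0.001]
contact_force: [0.7, 0.4, 0.0]
finger_gap: 0.062
grasp_force: 33.1
```

Call:
{"fn": "drive_tool", "kwargs": {
  "rows": [
    [0,0,0,0,0,0],
    [0,0,0,0,0,0],
    [0,0,0,0,0,0]
  ]
}}

```text
clock: 4.9
ee_pos: [0.4708, 0.1628, 0.1258]
tool_rot: [0.178, 0.984, 0.001, 0.001]
contact_force: [-0.3, 0.4, -0.7]
finger_gap: 0.0622
grasp_force: 33.1
```

Run:
```python
from h import *
wsnap('w2');snap('scene','s2')
s=cv2.imread('pics/s2.png')[130:310,140:340]; w=cv2.imread('pics/w2.png')
wcirc(w,'w2',469,161.3,92,40.5,(0,0,255))
cv2.imwrite('pics/c2.png',np.hstack([cv2.resize(s,(400,360)),w[60:420,140:540]]))
```

```text
ee [470.8 162.8 125.8] q [1.785e-01 9.839e-01 6.000e-04 8.000e-04] t 4.9
```

View pics/c2.png

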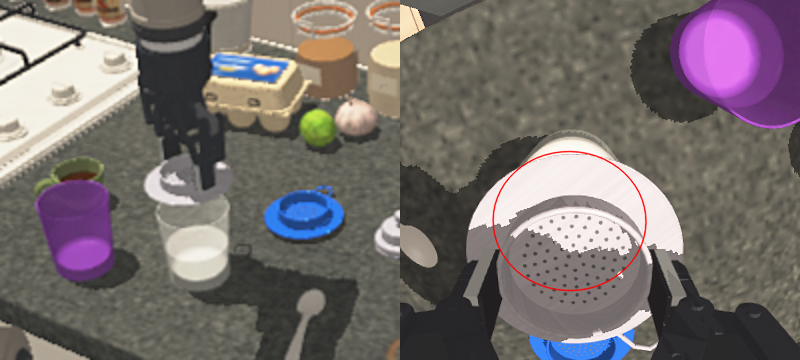

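Run:
```python
from h import *
for c in [(470.8,162.8),(469.8,162.4)]:
  for z in (126,130):
    p=np.array([wproj('w2',[c[0]+48.5*np.cos(t),c[1]+48.5*np.sin(t),z]) for t in np.linspace(0,6.28,200)]);print(c,z,p.min(0).round(1),p.max(0).round(1))
a=rect('w2',470.8,162.8,128,circs=[(470.8,162.8,48.5)]);cv2.imwrite('pics/r2.png',a)
```

```text
(470.8, 162.8) 126 [205.2 214.4] [420.  401.7]
(470.8, 162.8) 130 [202.8 216.9] [422.3 407. ]
(469.8, 162.4) 126 [203.4 212.4] [418.7 400.6]
(469.8, 162.4) 130 [201.1 214.9] [421.  405.9]
```

View pics/r2.png

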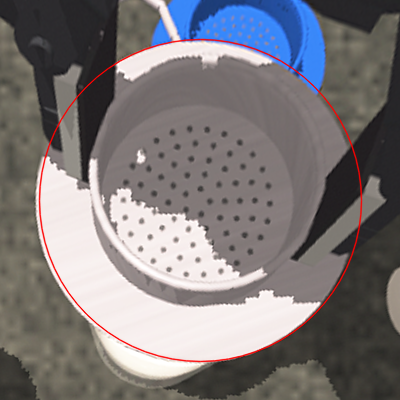

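The held plate is level and centred on the TCP within 0.5 mm. I'll shift by (-2,-1) mm and lower it.

Call:
{"fn": "drive_tool", "kwargs": {
  "rows": [
    [-2,-1,-3,0,0,0],
    [0,0,-8,0,0,0],
    [0,0,-8,0,0,0],
    [0,0,-5,0,0,0],
    [0,0,0,0,0,0]
  ]
}}

```text
clock: 5.5
ee_pos: [0.4666, 0.1605, 0.0999]
tool_rot: [0.179, 0.984, -0.001, -0.001]
contact_force: [0.2, 0.9, -0.4]
finger_gap: 0.0624
grasp_force: 33.1
```

Call:
{"fn": "drive_tool", "kwargs": {
  "rows": [
    [0,0,-3,0,0,0],
    [0,0,-3,0,0,0],
    [0,0,-2,0,0,0],
    [0,0,0,0,0,0],
    [0,0,0,0,0,0]
  ]
}}

```text
clock: 6.0
ee_pos: [0.4677, 0.1608, 0.0934]
tool_rot: [0.179, 0.984, 0.0, 0.0]
contact_force: [0.9, -0.8, 0.2]
finger_gap: 0.0618
grasp_force: 33.1
```

Call:
{"fn": "drive_tool", "kwargs": {
  "rows": [
    [0,0,-1,0,0,0],
    [0,0,-1,0,0,0],
    [0,0,0,0,0,0]
  ]
}}

```text
clock: 6.3
ee_pos: [0.468, 0.161, 0.0919]
tool_rot: [0.179, 0.984, 0.0, 0.0]
contact_force: [-0.7, 0.6, 3.2]
finger_gap: 0.0624
grasp_force: 33.4
```

Call:
{"fn": "drive_tool", "kwargs": {
  "rows": [
    [0,0,0,0,0,0],
    [0,0,0,0,0,0],
    [0,0,0,0,0,0],
    [0,0,0,0,0,0]
  ],
  "grip": 0
}}

```text
clock: 6.7
ee_pos: [0.4675, 0.1608, 0.0912]
tool_rot: [0.179, 0.984, -0.0, -0.0]
contact_force: [-0.4, 0.3, 0.5]
finger_gap: 0.0852
grasp_force: 0.0
```

Call:
{"fn": "drive_tool", "kwargs": {
  "rows": [
    [0,0,10,0,0,0],
    [0,0,30,0,0,0],
    [0,0,40,0,0,0],
    [0,0,40,0,0,0],
    [0,0,20,0,0,0]
  ]
}}

```text
clock: 7.2
ee_pos: [0.4695, 0.1612, 0.236]
tool_rot: [0.179, 0.984, 0.002, 0.003]
contact_force: [0.7, -0.4, 0.5]
finger_gap: 0.0856
grasp_force: 0.0
```

Call:
{"fn": "drive_tool", "kwargs": {
  "rows": [
    [0,0,0,0,0,0],
    [0,0,0,0,0,0],
    [0,0,0,0,0,0]
  ]
}}

```text
clock: 7.5
ee_pos: [0.4666, 0.1605, 0.2301]
tool_rot: [0.179, 0.984, -0.001, -0.001]
contact_force: [0.0, 0.9, -0.5]
finger_gap: 0.0854
grasp_force: 0.0
```

Run:
```python
from h import *
wsnap('w3');snap('scene','s3')
```

```text
ee [466.6 160.5 230.1] q [ 1.789e-01  9.839e-01 -7.000e-04 -1.200e-03] t 7.5
```

Call:
{"fn": "drive_tool", "kwargs": {
  "rows": [
    [2,-30,-6,0,0,0],
    [2,-48,-12,0,0,0],
    [2,-48,-12,0,0,0],
    [2,-48,-12,0,0,0],
    [2,-48,-8,0,0,0]
  ]
}}

```text
clock: 8.1
ee_pos: [0.4763, -0.0627, 0.1796]
tool_rot: [0.179, 0.984, -0.0, -0.001]
contact_force: [1.8, 0.6, 0.7]
finger_gap: 0.0853
grasp_force: 0.0
```

Call:
{"fn": "drive_tool", "kwargs": {
  "rows": [
    [2,-44,-4,0,0,0],
    [0,-28,0,0,0,0],
    [0,0,0,0,0,0],
    [0,0,0,0,0,0],
    [0,0,0,0,0,0]
  ]
}}

```text
clock: 8.6
ee_pos: [0.4796, -0.1313, 0.1767]
tool_rot: [0.178, 0.984, 0.001, -0.001]
contact_force: [-0.2, 0.5, -0.6]
finger_gap: 0.0854
grasp_force: 0.0
```

Run:
```python
from h import *
wsnap('w4')
s=cv2.imread('pics/s3.png')[150:310,180:300]
a=rect('w3',468.5,161.2,109,half=60,circs=[(468.5,161.2,31.5)])
b=rect('w4',479,-134,48,half=50,circs=[(479,-134,26.5)])
cv2.imwrite('pics/r3.png',cv2.resize(np.hstack([cv2.resize(s,(300,400)),a,b]),(800,291)))
```

```text
ee [ 479.6 -131.3  176.7] q [ 1.777e-01  9.841e-01  6.000e-04 -7.000e-04] t 8.6
```

View pics/r3.png

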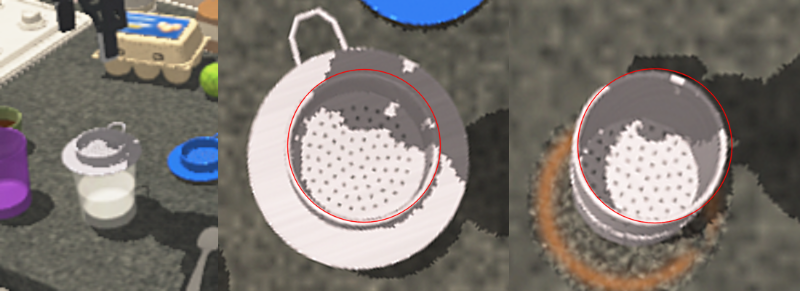

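The plate is seated level (collar centre about 468.5,161.5). The cup rim is about 1 mm left of the prediction, at (479,-132.8). Grasping the cup.

Call:
{"fn": "drive_tool", "kwargs": {
  "rows": [
    [-1,0,-30,0,0,0],
    [0,0,-45,0,0,0],
    [0,0,-45,0,0,0],
    [0,0,-28,0,0,0],
    [0,0,-12,0,0,0]
  ]
}}

```text
clock: 9.15
ee_pos: [0.4764, -0.1306, 0.0144]
tool_rot: [0.177, 0.984, 0.0, -0.003]
contact_force: [-0.5, -0.1, 0.8]
finger_gap: 0.0856
grasp_force: 0.0
```

Call:
{"fn": "drive_tool", "kwargs": {
  "rows": [
    [0,0,0,0,0,0],
    [0,0,0,0,0,0],
    [0,0,0,0,0,0]
  ]
}}

```text
clock: 9.45
ee_pos: [0.4806, -0.1335, 0.0191]
tool_rot: [0.179, 0.984, 0.0, 0.002]
contact_force: [0.3, -0.7, 0.6]
finger_gap: 0.0852
grasp_force: 0.0
```

Call:
{"fn": "drive_tool", "kwargs": {
  "rows": [
    [0,0,0,0,0,0],
    [0,0,0,0,0,0],
    [0,0,0,0,0,0],
    [0,0,0,0,0,0],
    [0,0,0,0,0,0]
  ],
  "grip": 255,
  "squeeze": 30
}}

```text
clock: 9.95
ee_pos: [0.4793, -0.1333, 0.0184]
tool_rot: [0.179, 0.984, 0.0, 0.001]
contact_force: [-1.4, 1.1, 5.2]
finger_gap: 0.0521
grasp_force: 30.9
```

Call:
{"fn": "drive_tool", "kwargs": {
  "rows": [
    [0,0,0,0,0,0],
    [0,0,0,0,0,0]
  ]
}}

```text
clock: 10.15
ee_pos: [0.4793, -0.1334, 0.0184]
tool_rot: [0.179, 0.984, 0.0, 0.001]
contact_force: [-1.4, -0.0, 6.0]
finger_gap: 0.052
grasp_force: 30.9
```

Call:
{"fn": "drive_tool", "kwargs": {
  "rows": [
    [0,0,8,0,0,0],
    [0,0,30,0,0,0],
    [0,0,45,0,0,0],
    [0,0,45,0,0,0],
    [0,0,20,0,0,0]
  ]
}}

```text
clock: 10.65
ee_pos: [0.4808, -0.1343, 0.1699]
tool_rot: [0.179, 0.984, -0.0, 0.004]
contact_force: [0.8, -0.3, -0.7]
finger_gap: 0.052
grasp_force: 31.7
```

Call:
{"fn": "drive_tool", "kwargs": {
  "rows": [
    [-2,25,0,0,0,0],
    [-2,45,0,0,0,0],
    [-2,48,0,0,0,0],
    [-2,48,0,0,0,0],
    [-2,48,0,0,0,0]
  ]
}}

```text
clock: 11.15
ee_pos: [0.4682, 0.0824, 0.1658]
tool_rot: [0.179, 0.984, 0.0, 0.0]
contact_force: [1.4, 0.3, -1.5]
finger_gap: 0.0523
grasp_force: 31.7
```

Call:
{"fn": "drive_tool", "kwargs": {
  "rows": [
    [-1,45,0,0,0,0],
    [0,35,0,0,0,0],
    [0,0,0,0,0,0],
    [0,0,0,0,0,0],
    [0,0,0,0,0,0]
  ]
}}

```text
clock: 11.65
ee_pos: [0.4677, 0.1589, 0.1654]
tool_rot: [0.18, 0.984, -0.001, 0.0]
contact_force: [-0.5, 0.3, -0.3]
finger_gap: 0.0523
grasp_force: 31.7
```

Run:
```python
from h import *
wsnap('w5'); o=get_obs(); e=np.array(json.load(open('pics/w5.json'))[0])*1000; snap('scene','s5')
a=rect('w5',e[0],e[1],e[2]-18.4+48,half=50,circs=[(e[0],e[1],26.5)])
s=cv2.imread('pics/s5.png')[130:310,150:330]
cv2.imwrite('pics/r5.png',np.hstack([a,cv2.resize(s,(400,400))]))
```

```text
ee [467.7 158.9 165.4] q [ 1.801e-01  9.837e-01 -6.000e-04  1.000e-04] t 11.65
```

View pics/r5.png

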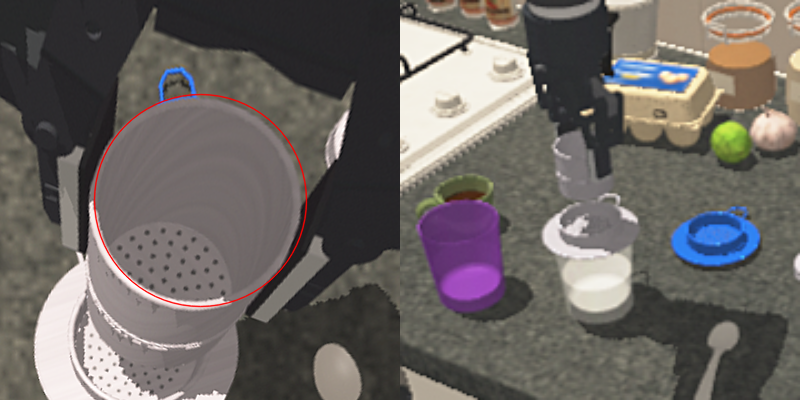

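The cup is held upright and centred within about 0.7 mm. I'll lower it to just above the collar and read the settled pose.

Call:
{"fn": "drive_tool", "kwargs": {
  "rows": [
    [1,0,-10,0,0,0],
    [0,0,-14,0,0,0],
    [0,0,-9,0,0,0],
    [0,0,0,0,0,0],
    [0,0,0,0,0,0]
  ]
}}

```text
clock: 12.25
ee_pos: [0.4686, 0.1604, 0.1321]
tool_rot: [0.179, 0.984, -0.0, -0.0]
contact_force: [0.6, 0.3, -1.2]
finger_gap: 0.0521
grasp_force: 31.7
```

Call:
{"fn": "drive_tool", "kwargs": {
  "rows": [
    [0,0,0,0,0,0],
    [0,0,0,0,0,0]
  ]
}}

```text
clock: 12.45
ee_pos: [0.4691, 0.161, 0.1329]
tool_rot: [0.179, 0.984, 0.0, 0.001]
contact_force: [1.0, -0.4, 0.3]
finger_gap: 0.052
grasp_force: 31.7
```

Call:
{"fn": "drive_tool", "kwargs": {
  "rows": [
    [0,0,-4,0,0,0],
    [0,0,-5,0,0,0],
    [0,0,-4,0,0,0],
    [0,0,0,0,0,0]
  ]
}}

```text
clock: 12.85
ee_pos: [0.4679, 0.1606, 0.1184]
tool_rot: [0.179, 0.984, -0.001, -0.001]
contact_force: [0.5, 0.6, -0.6]
finger_gap: 0.0521
grasp_force: 31.7
```

Call:
{"fn": "drive_tool", "kwargs": {
  "rows": [
    [0,0,-3,0,0,0],
    [0,0,-2,0,0,0],
    [0,0,0,0,0,0]
  ]
}}

```text
clock: 13.15
ee_pos: [0.4684, 0.1607, 0.114]
tool_rot: [0.179, 0.984, -0.0, -0.0]
contact_force: [-0.9, -0.3, -0.4]
finger_gap: 0.0523
grasp_force: 31.7
```

Call:
{"fn": "drive_tool", "kwargs": {
  "rows": [
    [0,0,-1,0,0,0],
    [0,0,-1,0,0,0],
    [0,0,0,0,0,0]
  ]
}}

```text
clock: 13.45
ee_pos: [0.4689, 0.1608, 0.1126]
tool_rot: [0.179, 0.984, 0.0, 0.0]
contact_force: [-0.6, -0.4, 1.3]
finger_gap: 0.0521
grasp_force: 31.8
```

Call:
{"fn": "drive_tool", "kwargs": {
  "rows": [
    [0,0,0,0,0,0],
    [0,0,0,0,0,0],
    [0,0,0,0,0,0],
    [0,0,0,0,0,0]
  ],
  "grip": 0
}}

```text
clock: 13.85
ee_pos: [0.4686, 0.1608, 0.1123]
tool_rot: [0.179, 0.984, 0.0, 0.0]
contact_force: [0.5, -0.5, 0.0]
finger_gap: 0.0856
grasp_force: 0.0
```

Call:
{"fn": "drive_tool", "kwargs": {
  "rows": [
    [0,0,10,0,0,0],
    [0,0,35,0,0,0],
    [0,0,45,0,0,0],
    [0,0,30,0,0,0],
    [0,0,18,0,0,0]
  ]
}}

```text
clock: 14.35
ee_pos: [0.4701, 0.1611, 0.2544]
tool_rot: [0.179, 0.984, 0.002, 0.003]
contact_force: [1.1, -0.4, 0.0]
finger_gap: 0.0854
grasp_force: 0.0
```

Call:
{"fn": "drive_tool", "kwargs": {
  "rows": [
    [0,0,0,0,0,0],
    [0,0,0,0,0,0],
    [0,0,0,0,0,0],
    [0,0,0,0,0,0]
  ]
}}

```text
clock: 14.75
ee_pos: [0.4677, 0.1606, 0.2489]
tool_rot: [0.179, 0.984, -0.001, -0.001]
contact_force: [0.6, 0.6, -0.2]
finger_gap: 0.0851
grasp_force: 0.0
```

Run:
```python
from h import *
wsnap('w6');snap('scene','s6')
```

```text
ee [467.7 160.6 248.9] q [ 1.789e-01  9.839e-01 -8.000e-04 -1.200e-03] t 14.75
```

Call:
{"fn": "drive_tool", "kwargs": {
  "rows": [
    [10,-26,0,0,0,0],
    [17,-43,0,0,0,0],
    [17,-44,0,0,0,0],
    [17,-44,0,0,0,0],
    [17,-44,0,0,0,0]
  ]
}}

```text
clock: 15.35
ee_pos: [0.5469, -0.0417, 0.2499]
tool_rot: [0.179, 0.984, 0.0, -0.0]
contact_force: [0.8, 1.0, 0.1]
finger_gap: 0.0857
grasp_force: 0.0
```

Call:
{"fn": "drive_tool", "kwargs": {
  "rows": [
    [17,-44,0,0,0,0],
    [17,-44,-5,0,0,0],
    [17,-44,-10,0,0,0],
    [17,-44,-15,0,0,0],
    [14,-36,-15,0,0,0]
  ]
}}

```text
clock: 15.85
ee_pos: [0.6287, -0.2553, 0.2039]
tool_rot: [0.18, 0.984, -0.001, -0.0]
contact_force: [0.7, 0.6, 0.3]
finger_gap: 0.0859
grasp_force: 0.0
```

Call:
{"fn": "drive_tool", "kwargs": {
  "rows": [
    [8,-16,-10,0,0,0],
    [0,0,0,0,0,0],
    [0,0,0,0,0,0],
    [0,0,0,0,0,0],
    [0,0,0,0,0,0]
  ]
}}

```text
clock: 16.35
ee_pos: [0.6374, -0.2663, 0.1965]
tool_rot: [0.178, 0.984, 0.0, 0.001]
contact_force: [-0.3, 0.1, 1.2]
finger_gap: 0.0853
grasp_force: 0.0
```

Run:
```python
from h import *
wsnap('w7')
s=cv2.imread('pics/s6.png')[150:310,180:300]
a=rect('w6',469,161.5,142.5,half=50,circs=[(469,161.5,26.5)])
b=rect('w7',637,-268.5,57.5,half=40,circs=[(637,-268.5,6.5)])
c=rect('w7',637,-268.5,3.5,half=40,circs=[(637,-268.5,21)])
cv2.imwrite('pics/r7.png',cv2.resize(np.hstack([cv2.resize(s,(300,400)),a,b,c]),(800,213)))
cv2.imwrite('pics/r7.png',np.vstack([np.hstack([cv2.resize(s,(225,300)),cv2.resize(a,(300,300))]),np.hstack([cv2.resize(b,(300,300)),cv2.resize(c,(300,300))])[:,:525]]))
```

```text
ee [ 637.4 -266.3  196.5] q [1.776e-01 9.841e-01 5.000e-04 9.000e-04] t 16.35
```

View pics/r7.png

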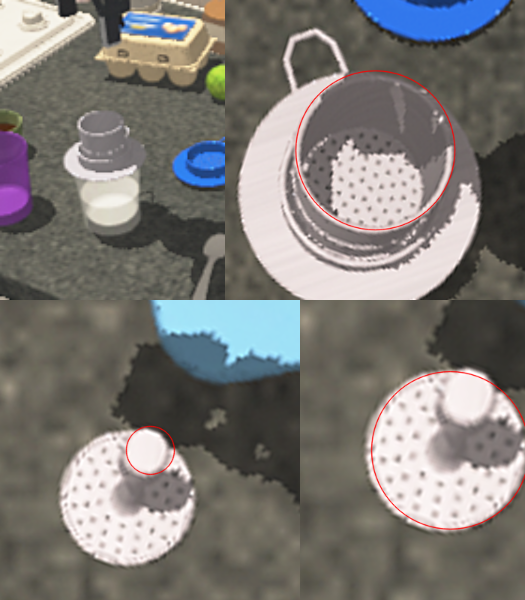

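The cup is seated and level at (469,161.5). The press knob and disc agree on (637,-268). I'll grip the knob high so the tips stay above the cup rim once it is seated.

Call:
{"fn": "drive_tool", "kwargs": {
  "rows": [
    [0,0,-30,0,0,0],
    [0,0,-42,0,0,0],
    [0,0,-40,0,0,0],
    [0,0,-25,0,0,0],
    [0,0,-10,0,0,0]
  ]
}}

```text
clock: 16.9
ee_pos: [0.6349, -0.2658, 0.0453]
tool_rot: [0.178, 0.984, 0.001, -0.003]
contact_force: [0.7, 0.4, 0.6]
finger_gap: 0.0854
grasp_force: 0.0
```

Call:
{"fn": "drive_tool", "kwargs": {
  "rows": [
    [0,0,0,0,0,0],
    [0,0,0,0,0,0],
    [0,0,0,0,0,0],
    [0,0,0,0,0,0]
  ]
}}

```text
clock: 17.3
ee_pos: [0.6378, -0.2688, 0.0504]
tool_rot: [0.179, 0.984, -0.0, 0.002]
contact_force: [0.4, 0.2, 0.8]
finger_gap: 0.0853
grasp_force: 0.0
```

Call:
{"fn": "drive_tool", "kwargs": {
  "rows": [
    [0,0,0,0,0,0],
    [0,0,0,0,0,0],
    [0,0,0,0,0,0],
    [0,0,0,0,0,0],
    [0,0,0,0,0,0]
  ],
  "grip": 255,
  "squeeze": 30
}}

```text
clock: 17.8
ee_pos: [0.6366, -0.2682, 0.0482]
tool_rot: [0.179, 0.984, 0.0, -0.0]
contact_force: [-0.3, -0.1, 2.1]
finger_gap: 0.0124
grasp_force: 6.4
```

Call:
{"fn": "drive_tool", "kwargs": {
  "rows": [
    [0,0,0,0,0,0],
    [0,0,0,0,0,0],
    [0,0,0,0,0,0],
    [0,0,0,0,0,0],
    [0,0,0,0,0,0]
  ]
}}

```text
clock: 18.3
ee_pos: [0.6367, -0.2682, 0.0483]
tool_rot: [0.179, 0.984, 0.0, 0.0]
contact_force: [-0.0, -0.2, 0.6]
finger_gap: 0.011
grasp_force: 29.2
```

Call:
{"fn": "drive_tool", "kwargs": {
  "rows": [
    [0,0,5,0,0,0],
    [0,0,20,0,0,0],
    [0,0,40,0,0,0],
    [0,0,45,0,0,0],
    [0,0,30,0,0,0]
  ]
}}

```text
clock: 18.8
ee_pos: [0.6373, -0.269, 0.1922]
tool_rot: [0.179, 0.984, -0.001, 0.002]
contact_force: [1.0, -0.3, -0.9]
finger_gap: 0.0109
grasp_force: 29.2
```

Call:
{"fn": "drive_tool", "kwargs": {
  "rows": [
    [0,0,20,0,0,0],
    [-8,20,0,0,0,0],
    [-13,33,0,0,0,0],
    [-16,41,0,0,0,0],
    [-17,43,0,0,0,0]
  ]
}}

```text
clock: 19.3
ee_pos: [0.5816, -0.1307, 0.2083]
tool_rot: [0.18, 0.984, -0.0, 0.0]
contact_force: [0.9, 1.1, 0.6]
finger_gap: 0.011
grasp_force: 29.3
```

Call:
{"fn": "drive_tool", "kwargs": {
  "rows": [
    [-17,43,0,0,0,0],
    [-17,43,0,0,0,0],
    [-17,43,0,0,0,0],
    [-17,43,0,0,0,0],
    [-16,41,0,0,0,0]
  ]
}}

```text
clock: 19.8
ee_pos: [0.4974, 0.0836, 0.2087]
tool_rot: [0.179, 0.984, 0.0, 0.0]
contact_force: [0.4, 0.4, -1.1]
finger_gap: 0.0104
grasp_force: 29.3
```

Call:
{"fn": "drive_tool", "kwargs": {
  "rows": [
    [-14,36,0,0,0,0],
    [-10,26,0,0,0,0],
    [-6,17,0,0,0,0],
    [0,0,0,0,0,0],
    [0,0,0,0,0,0]
  ]
}}

```text
clock: 20.3
ee_pos: [0.4689, 0.1598, 0.2085]
tool_rot: [0.179, 0.984, -0.0, 0.0]
contact_force: [0.1, -0.1, -0.9]
finger_gap: 0.011
grasp_force: 29.3
```

Call:
{"fn": "drive_tool", "kwargs": {
  "rows": [
    [0,0,0,0,0,0],
    [0,0,0,0,0,0],
    [0,0,0,0,0,0],
    [0,0,0,0,0,0],
    [0,0,0,0,0,0]
  ]
}}

```text
clock: 20.8
ee_pos: [0.4687, 0.1605, 0.2083]
tool_rot: [0.179, 0.984, -0.0, 0.0]
contact_force: [0.5, -0.1, -1.0]
finger_gap: 0.0109
grasp_force: 29.3
```

Run:
```python
from h import *
wsnap('w8'); e=np.array(json.load(open('pics/w8.json'))[0])*1000; snap('scene','s8')
a=rect('w8',e[0],e[1],e[2]-48.3+3.5,half=40,circs=[(e[0],e[1],21)])
s=cv2.imread('pics/s8.png')[100:280,150:330]
cv2.imwrite('pics/r8.png',np.hstack([a,cv2.resize(s,(400,400))]))
```

```text
ee [468.7 160.5 208.3] q [ 0.1792  0.9838 -0.      0.    ] t 20.8
```

View pics/r8.png

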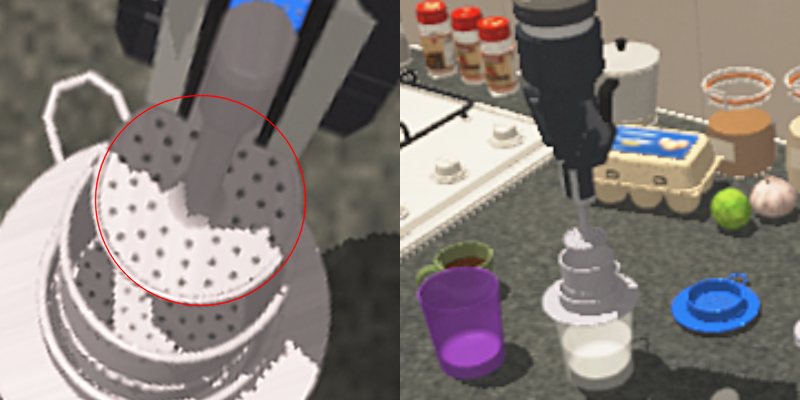

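The press hangs level, centred within 1 mm over the cup. Lowering.

Call:
{"fn": "drive_tool", "kwargs": {
  "rows": [
    [0,0.5,-8,0,0,0],
    [0,0,-12,0,0,0],
    [0,0,-10,0,0,0],
    [0,0,-6,0,0,0],
    [0,0,0,0,0,0]
  ]
}}

```text
clock: 21.4
ee_pos: [0.4675, 0.1609, 0.1708]
tool_rot: [0.179, 0.984, -0.001, -0.001]
contact_force: [0.5, 0.9, -1.2]
finger_gap: 0.0113
grasp_force: 29.3
```

Call:
{"fn": "drive_tool", "kwargs": {
  "rows": [
    [0,0,-8,0,0,0],
    [0,0,-8,0,0,0],
    [0,0,-5,0,0,0],
    [0,0,-2,0,0,0],
    [0,0,0,0,0,0]
  ]
}}

```text
clock: 21.9
ee_pos: [0.4684, 0.1612, 0.149]
tool_rot: [0.179, 0.984, -0.0, -0.0]
contact_force: [-0.5, -0.1, -1.2]
finger_gap: 0.0107
grasp_force: 29.3
```

Call:
{"fn": "drive_tool", "kwargs": {
  "rows": [
    [0,0,-2,0,0,0],
    [0,0,-1,0,0,0],
    [0,0,-1,0,0,0],
    [0,0,0,0,0,0],
    [0,0,0,0,0,0]
  ]
}}

```text
clock: 22.4
ee_pos: [0.4687, 0.1613, 0.1454]
tool_rot: [0.179, 0.984, 0.0, 0.0]
contact_force: [0.4, 0.3, -0.5]
finger_gap: 0.0107
grasp_force: 29.3
```

Call:
{"fn": "drive_tool", "kwargs": {
  "rows": [
    [0,0,-0.5,0,0,0],
    [0,0,-0.5,0,0,0],
    [0,0,0,0,0,0],
    [0,0,0,0,0,0]
  ]
}}

```text
clock: 22.8
ee_pos: [0.469, 0.1613, 0.1447]
tool_rot: [0.179, 0.984, 0.0, 0.0]
contact_force: [-0.5, -0.4, 2.8]
finger_gap: 0.0108
grasp_force: 29.5
```

Call:
{"fn": "drive_tool", "kwargs": {
  "rows": [
    [0,0,0,0,0,0],
    [0,0,0,0,0,0],
    [0,0,0,0,0,0],
    [0,0,0,0,0,0]
  ],
  "grip": 0
}}

```text
clock: 23.2
ee_pos: [0.4685, 0.1613, 0.1441]
tool_rot: [0.179, 0.984, -0.0, -0.0]
contact_force: [-0.6, 0.5, -0.2]
finger_gap: 0.0685
grasp_force: 0.0
```

Call:
{"fn": "drive_tool", "kwargs": {
  "rows": [
    [0,0,10,0,0,0],
    [0,0,30,0,0,0],
    [0,0,35,0,0,0],
    [0,0,15,0,0,0],
    [0,0,0,0,0,0]
  ]
}}

```text
clock: 23.7
ee_pos: [0.4707, 0.1618, 0.2377]
tool_rot: [0.179, 0.984, 0.002, 0.003]
contact_force: [0.3, 0.1, -0.5]
finger_gap: 0.0855
grasp_force: 0.0
```

Call:
{"fn": "drive_tool", "kwargs": {
  "rows": [
    [0,0,0,0,0,0],
    [0,0,0,0,0,0],
    [0,0,0,0,0,0],
    [0,0,0,0,0,0],
    [0,0,0,0,0,0]
  ]
}}

```text
clock: 24.2
ee_pos: [0.4683, 0.1612, 0.2337]
tool_rot: [0.179, 0.984, -0.0, -0.0]
contact_force: [0.7, 0.3, 0.0]
finger_gap: 0.0854
grasp_force: 0.0
```

Run:
```python
from h import *
wsnap('w9');snap('scene','s9')
```

```text
ee [468.3 161.2 233.7] q [ 1.789e-01  9.839e-01 -4.000e-04 -5.000e-04] t 24.2
```

Call:
{"fn": "drive_tool", "kwargs": {
  "rows": [
    [18,-20,0,0,0,0],
    [32,-33,-5,0,0,0],
    [33,-35,-10,0,0,0],
    [33,-35,-15,0,0,0],
    [30,-30,-12,0,0,0]
  ]
}}

```text
clock: 24.8
ee_pos: [0.6155, 0.0064, 0.1917]
tool_rot: [0.179, 0.984, -0.0, 0.0]
contact_force: [1.2, 0.4, -0.3]
finger_gap: 0.0853
grasp_force: 0.0
```

Call:
{"fn": "drive_tool", "kwargs": {
  "rows": [
    [18.5,-19.5,-8,0,0,0],
    [0,0,0,0,0,0],
    [0,0,0,0,0,0],
    [0,0,0,0,0,0],
    [0,0,0,0,0,0]
  ]
}}

```text
clock: 25.3
ee_pos: [0.6327, -0.0088, 0.1851]
tool_rot: [0.178, 0.984, 0.001, 0.0]
contact_force: [0.7, 0.3, -0.3]
finger_gap: 0.0855
grasp_force: 0.0
```

Call:
{"fn": "drive_tool", "kwargs": {
  "rows": [
    [0,0,0,0,0,0],
    [0,0,0,0,0,0]
  ]
}}

```text
clock: 25.5
ee_pos: [0.6328, -0.01, 0.185]
tool_rot: [0.178, 0.984, 0.0, 0.0]
contact_force: [0.6, -0.1, 0.2]
finger_gap: 0.0856
grasp_force: 0.0
```

Run:
```python
from h import *
wsnap('w10')
s=cv2.imread('pics/s9.png')[150:310,180:300]
a=rect('w9',469,161.5,142.5,half=50,n=300,circs=[(469,161.5,26.5)])
b=rect('w10',633.5,-11.4,45,half=40,n=300,circs=[(633.5,-11.4,7.75)])
c=rect('w10',633.5,-11.4,2,half=40,n=300,circs=[(633.5,-11.4,31)])
cv2.imwrite('pics/r10.png',np.vstack([np.hstack([cv2.resize(s,(300,300)),a]),np.hstack([b,c])]))
```

```text
ee [632.8 -10.  185. ] q [1.782e-01 9.840e-01 3.000e-04 3.000e-04] t 25.5
```

View pics/r10.png

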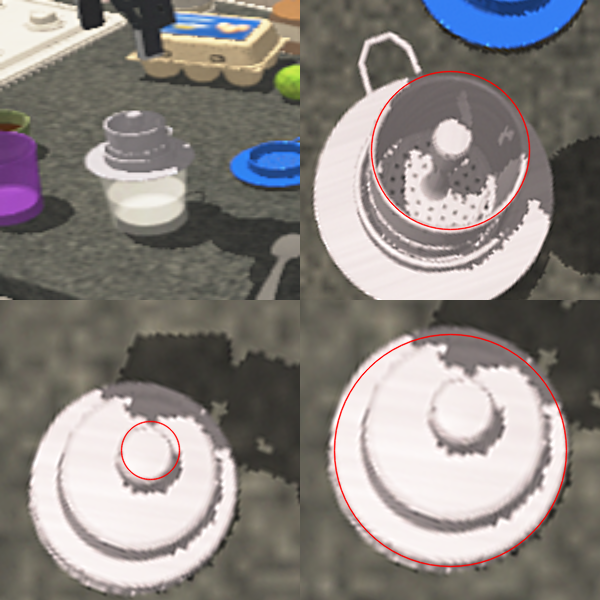

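The press is seated and upright in the cup. The lid is at (633.5,-11), under the tool. Grasping its knob.

Call:
{"fn": "drive_tool", "kwargs": {
  "rows": [
    [0,0,-30,0,0,0],
    [0,0,-42,0,0,0],
    [0,0,-42,0,0,0],
    [0,0,-26,0,0,0],
    [0,0,-10,0,0,0]
  ]
}}

```text
clock: 26.05
ee_pos: [0.6301, -0.0103, 0.0309]
tool_rot: [0.179, 0.984, -0.0, -0.003]
contact_force: [-0.8, 0.5, -0.5]
finger_gap: 0.0854
grasp_force: 0.0
```

Call:
{"fn": "drive_tool", "kwargs": {
  "rows": [
    [0,0,0,0,0,0],
    [0,0,0,0,0,0],
    [0,0,0,0,0,0],
    [0,0,0,0,0,0]
  ]
}}

```text
clock: 26.45
ee_pos: [0.6343, -0.011, 0.0364]
tool_rot: [0.179, 0.984, 0.0, 0.002]
contact_force: [0.9, 0.0, 0.7]
finger_gap: 0.086
grasp_force: 0.0
```

Call:
{"fn": "drive_tool", "kwargs": {
  "rows": [
    [0,0,0,0,0,0],
    [0,0,0,0,0,0],
    [0,0,0,0,0,0],
    [0,0,0,0,0,0],
    [0,0,0,0,0,0]
  ],
  "grip": 255,
  "squeeze": 30
}}

```text
clock: 26.95
ee_pos: [0.6329, -0.0109, 0.0344]
tool_rot: [0.179, 0.984, -0.0, 0.0]
contact_force: [-0.3, -0.2, -0.2]
finger_gap: 0.014
grasp_force: 29.0
```

Call:
{"fn": "drive_tool", "kwargs": {
  "rows": [
    [0,0,0,0,0,0],
    [0,0,0,0,0,0],
    [0,0,0,0,0,0],
    [0,0,0,0,0,0],
    [0,0,0,0,0,0]
  ]
}}

```text
clock: 27.45
ee_pos: [0.6329, -0.0109, 0.0345]
tool_rot: [0.179, 0.984, 0.0, 0.0]
contact_force: [0.2, 0.2, -0.3]
finger_gap: 0.0138
grasp_force: 29.2
```

Call:
{"fn": "drive_tool", "kwargs": {
  "rows": [
    [0,0,8,0,0,0],
    [0,0,30,0,0,0],
    [0,0,42,0,0,0],
    [0,0,45,0,0,0],
    [0,0,35,0,0,0]
  ]
}}

```text
clock: 27.95
ee_pos: [0.6335, -0.0112, 0.1979]
tool_rot: [0.179, 0.984, 0.0, 0.002]
contact_force: [1.5, 0.1, 0.1]
finger_gap: 0.0138
grasp_force: 29.3
```

Call:
{"fn": "drive_tool", "kwargs": {
  "rows": [
    [0,0,15,0,0,0],
    [-14,15,0,0,0,0],
    [-25,26,0,0,0,0],
    [-30,31,0,0,0,0],
    [-30,31,0,0,0,0]
  ]
}}

```text
clock: 28.45
ee_pos: [0.5327, 0.0927, 0.2097]
tool_rot: [0.179, 0.984, 0.0, 0.0]
contact_force: [0.8, 1.0, -0.2]
finger_gap: 0.0136
grasp_force: 29.3
```

Call:
{"fn": "drive_tool", "kwargs": {
  "rows": [
    [-30,31,0,0,0,0],
    [-22,23,0,0,0,0],
    [-13.5,15.5,0,0,0,0],
    [0,0,0,0,0,0],
    [0,0,0,0,0,0]
  ]
}}

```text
clock: 28.95
ee_pos: [0.4688, 0.1611, 0.2099]
tool_rot: [0.179, 0.984, -0.0, 0.001]
contact_force: [0.7, -0.0, 0.0]
finger_gap: 0.0138
grasp_force: 29.3
```

Call:
{"fn": "drive_tool", "kwargs": {
  "rows": [
    [0,0,0,0,0,0],
    [0,0,0,0,0,0],
    [0,0,0,0,0,0],
    [0,0,0,0,0,0],
    [0,0,0,0,0,0]
  ]
}}

```text
clock: 29.45
ee_pos: [0.4686, 0.1612, 0.2093]
tool_rot: [0.179, 0.984, -0.0, -0.0]
contact_force: [-0.3, -0.3, 0.2]
finger_gap: 0.0139
grasp_force: 29.3
```

Run:
```python
from h import *
wsnap('w11'); e=np.array(json.load(open('pics/w11.json'))[0])*1000; snap('scene','s11')
a=rect('w11',e[0],e[1],e[2]-34.5+2,half=45,circs=[(e[0],e[1],31)])
s=cv2.imread('pics/s11.png')[100:280,150:330]
cv2.imwrite('pics/r11.png',np.hstack([a,cv2.resize(s,(400,400))]))
```

```text
ee [468.6 161.2 209.3] q [ 1.792e-01  9.838e-01 -1.000e-04 -0.000e+00] t 29.45
```

View pics/r11.png

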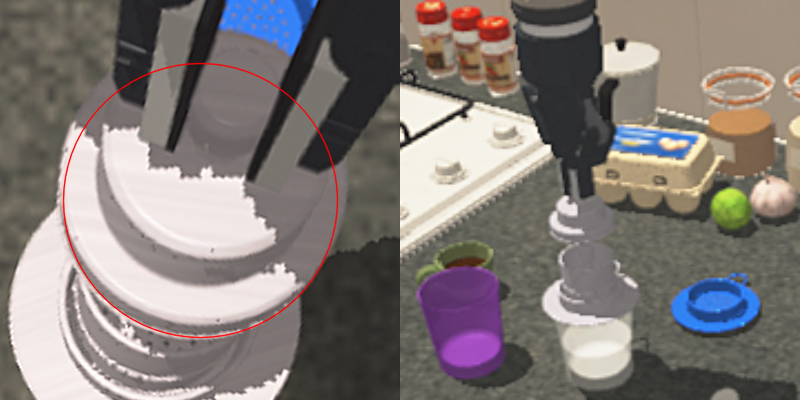

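The lid is held level and centred over the cup within about 1 mm. Lowering.

Call:
{"fn": "drive_tool", "kwargs": {
  "rows": [
    [0,0,-8,0,0,0],
    [0,0,-10,0,0,0],
    [0,0,-8,0,0,0],
    [0,0,-4,0,0,0],
    [0,0,0,0,0,0]
  ]
}}

```text
clock: 30.05
ee_pos: [0.4676, 0.1614, 0.1783]
tool_rot: [0.179, 0.984, -0.001, -0.001]
contact_force: [-0.4, -0.4, -0.4]
finger_gap: 0.0133
grasp_force: 29.3
```

Call:
{"fn": "drive_tool", "kwargs": {
  "rows": [
    [0,0,0,0,0,0],
    [0,0,-2,0,0,0],
    [0,0,-3,0,0,0],
    [0,0,-3,0,0,0],
    [0,0,0,0,0,0]
  ]
}}

```text
clock: 30.55
ee_pos: [0.468, 0.1615, 0.1709]
tool_rot: [0.179, 0.984, -0.0, -0.0]
contact_force: [-0.9, -0.2, -0.8]
finger_gap: 0.0139
grasp_force: 29.3
```

Skirt is 6 mm over the rim, free of force.

Call:
{"fn": "drive_tool", "kwargs": {
  "rows": [
    [0,0,-2,0,0,0],
    [0,0,-1,0,0,0],
    [0,0,-1,0,0,0],
    [0,0,0,0,0,0],
    [0,0,0,0,0,0]
  ]
}}

```text
clock: 31.05
ee_pos: [0.4684, 0.1616, 0.1674]
tool_rot: [0.179, 0.984, 0.0, 0.0]
contact_force: [0.0, -0.7, -0.8]
finger_gap: 0.0134
grasp_force: 29.3
```

Call:
{"fn": "drive_tool", "kwargs": {
  "rows": [
    [0,0,-0.5,0,0,0],
    [0,0,0,0,0,0],
    [0,0,0,0,0,0]
  ]
}}

```text
clock: 31.35
ee_pos: [0.4684, 0.1616, 0.1669]
tool_rot: [0.179, 0.984, 0.0, 0.0]
contact_force: [0.3, -0.1, -0.5]
finger_gap: 0.0138
grasp_force: 29.2
```

Call:
{"fn": "drive_tool", "kwargs": {
  "rows": [
    [0,0,-0.5,0,0,0],
    [0,0,-0.5,0,0,0],
    [0,0,0,0,0,0],
    [0,0,0,0,0,0]
  ]
}}

```text
clock: 31.75
ee_pos: [0.4687, 0.1617, 0.1664]
tool_rot: [0.179, 0.984, 0.0, 0.0]
contact_force: [-1.3, -1.1, 2.3]
finger_gap: 0.0138
grasp_force: 29.5
```

Contact at the expected seat height (167). Releasing and backing off.

Call:
{"fn": "drive_tool", "kwargs": {
  "rows": [
    [0,0,0,0,0,0],
    [0,0,0,0,0,0],
    [0,0,0,0,0,0],
    [0,0,0,0,0,0],
    [0,0,0,0,0,0]
  ],
  "grip": 0
}}

```text
clock: 32.25
ee_pos: [0.4683, 0.1616, 0.1658]
tool_rot: [0.179, 0.984, -0.0, -0.0]
contact_force: [0.0, -0.5, 0.2]
finger_gap: 0.0843
grasp_force: 0.0
```

Call:
{"fn": "drive_tool", "kwargs": {
  "rows": [
    [0,0,10,0,0,0],
    [0,0,25,0,0,0],
    [0,0,30,0,0,0],
    [0,0,20,0,0,0],
    [0,0,5,0,0,0]
  ]
}}

```text
clock: 32.75
ee_pos: [0.4702, 0.162, 0.2593]
tool_rot: [0.179, 0.984, 0.002, 0.003]
contact_force: [0.9, 0.4, -0.1]
finger_gap: 0.0853
grasp_force: 0.0
```

Call:
{"fn": "drive_tool", "kwargs": {
  "rows": [
    [0,0,0,0,0,0],
    [0,0,0,0,0,0],
    [0,0,0,0,0,0],
    [0,0,0,0,0,0],
    [0,0,0,0,0,0]
  ]
}}

```text
clock: 33.25
ee_pos: [0.468, 0.1615, 0.2552]
tool_rot: [0.179, 0.984, -0.0, -0.001]
contact_force: [0.4, -0.7, -0.3]
finger_gap: 0.0853
grasp_force: 0.0
```

Run:
```python
from h import *
wsnap('w12'); snap('scene','s12')
a=rect('w12',469,161.5,134.5,half=60,circs=[(469,161.5,31)])
s=cv2.imread('pics/s12.png')[140:310,150:320]
cv2.imwrite('pics/r12.png',np.hstack([a,cv2.resize(s,(400,400),interpolation=cv2.INTER_CUBIC)]))
```

```text
ee [468.  161.5 255.2] q [ 1.789e-01  9.839e-01 -4.000e-04 -6.000e-04] t 33.25
```

View pics/r12.png

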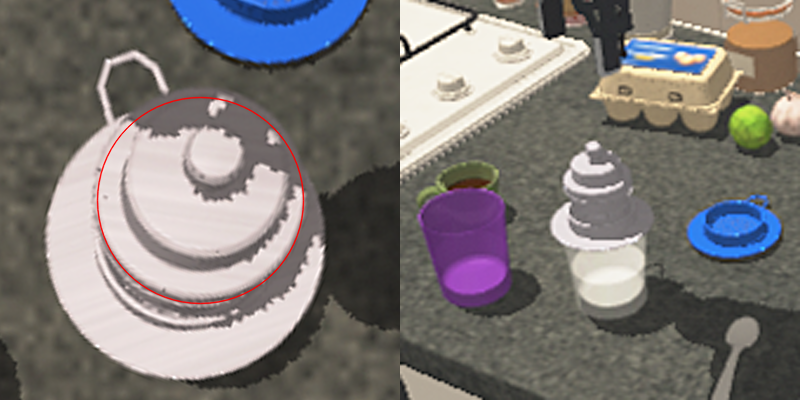

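The final picture shows the whole stack level on the glass, with the lid matching its predicted seated circle at (469,161.5).

```bash
python3 -c "
from cell import *
print(sign_off())"
```

```text
the job is handed in; nothing more can be done
None
```

The coffee filter is assembled on the glass (plate, cup, press, lid, in that order); each piece looked seated and level in the pictures, and the job was handed in at about 33 s of the 118 s allowed.

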